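# Sweep the poured dishes off the cooling plate into the incubator tray

## Task

The five small (60 mm) agar dishes have cooled on the aluminium plate. Take the straightedge from the blue pad, use it to bring the dishes in line with the open side of the incubator tray and push all five across into the tray together as one group, each fully inside, sliding flat: do not lift, tip or touch the dishes with the gripper. Then stand the straightedge upright on the blue pad again and let go, leaving the bottle, the tally counter and everything else where it stands.

Things in the scene. Friction and masses are not known exactly. Their poses are not given: they have to be found in the camera images.
- plate: fixed aluminium cooling plate, flat, 320 mm square, top 10 mm above the bench. Origin: on the bench under its middle; z up. Its +y edge (y = +160) meets the tray's open side. Bottle and tally counter stand in its two -y corners, either way round. Apart from the straightedge, nothing over 20 mm high stands within 50 mm of its other three edges
- tray: fixed stainless tray, axes as the plate's. Clear inside 230 (x) by 190 mm (y); walls 2 mm thick, rim 32 mm above the bench, on the -x, +x and +y sides; -y side open, no lip. Floor 8 mm above the bench, 2 mm below the plate's top; gap to plate 2 mm. Origin: on the bench under the middle of the inside: open side at y = -95 mm, far wall at +95, side walls at x = -115 and +115
- dish1_centre (a point): one of five like round covered dishes of clear plastic with orange-brown agar, 60 mm diameter, 15 mm high, about 22 g, loose and flat on the plate. This point: its centre, 7.5 mm above its underside; z up
- dish2_centre (a point): one of five like round covered dishes of clear plastic with orange-brown agar, 60 mm diameter, 15 mm high, about 22 g, loose and flat on the plate. This point: its centre, 7.5 mm above its underside; z up
- dish3_centre (a point): one of five like round covered dishes of clear plastic with orange-brown agar, 60 mm diameter, 15 mm high, about 22 g, loose and flat on the plate. This point: its centre, 7.5 mm above its underside; z up
- dish4_centre (a point): one of five like round covered dishes of clear plastic with orange-brown agar, 60 mm diameter, 15 mm high, about 22 g, loose and flat on the plate. This point: its centre, 7.5 mm above its underside; z up
- dish5_centre (a point): one of five like round covered dishes of clear plastic with orange-brown agar, 60 mm diameter, 15 mm high, about 22 g, loose and flat on the plate. This point: its centre, 7.5 mm above its underside; z up
- straightedge_grip (a point): the straightedge: aluminium box-section bar 160 mm long (its x), 20 mm thick (its y), 25 mm high, with a black upright grip along its top middle, 80 mm long (x), 16 mm thick (y), from 25 to 69 mm above its underside. About 140 g. Both long faces are alike. It stands loose on its narrow underside on the blue pad. This point: the middle of the grip, 47 mm above the underside; z up
- pad: flat blue absorbent pad, fixed on the bench, 250 mm (x) by 210 mm (y), 2 mm thick. Origin: under its middle, on the bench
- bottle_centre (a point): bystander: glass bottle with blue cap, 56 mm diameter, 105 mm high, loose in a corner of the plate. This point: its centre, 52 mm above its underside
- counter_centre (a point): bystander: white hand tally counter on a round foot, 48 mm diameter, 58 mm high, loose in another corner of the plate. This point: its centre, 29 mm above its underside
- stack_centre (a point): bystander: loose stack of three large dishes, 90 mm diameter, 48 mm high, on the bench near the tray. This point: its centre
- timer_centre (a point): bystander: flat white timer 62 x 75 x 16 mm, loose on the bench between pad and robot. This point: its centre
There are look-alikes about, which are no part of the job. Of the things that look like the part that bears straightedge_grip, the smaller one is meant. What is shaped like the part that bears dish3_centre but purple is not meant.

How it is judged:
On the way:
1. all five dishes have been pushed fully into the tray, with the straightedge still held in the gripper (y of each of dish1_centre, dish2_centre, dish3_centre, dish4_centre, dish5_centre in the frame of tray above -0.067 m and contact force between the fingers and straightedge above 2 N), for 0.1 s.
At the end, for the whole second after the job is handed in: every dish lies flat on the tray floor, fully inside (its centre at least 28 mm past the tray's open edge, between the walls); the straightedge stands upright at rest on the blue pad, its middle over the pad, released (y of dish1_centre in the frame of tray between -0.067 and 0.072 m and x of dish1_centre in the frame of tray between -0.087 and 0.087 m and height (world z) of each of dish1_centre, dish2_centre, dish3_centre, dish4_centre, dish5_centre below 0.019 m and angle between each of dish1_centre, dish2_centre, dish3_centre, dish4_centre, dish5_centre's own z axis and vertical below 0.08 rad and y of dish2_centre in the frame of tray between -0.067 and 0.072 m and x of dish2_centre in the frame of tray between -0.087 and 0.087 m and y of dish3_centre in the frame of tray between -0.067 and 0.072 m and x of dish3_centre in the frame of tray between -0.087 and 0.087 m and y of dish4_centre in the frame of tray between -0.067 and 0.072 m and x of dish4_centre in the frame of tray between -0.087 and 0.087 m and y of dish5_centre in the frame of tray between -0.067 and 0.072 m and x of dish5_centre in the frame of tray between -0.087 and 0.087 m and x of straightedge_grip in the frame of pad between -0.12 and 0.12 m and y of straightedge_grip in the frame of pad between -0.1 and 0.1 m and height (world z) of straightedge_grip between 0.045 and 0.053 m and angle between straightedge_grip's own z axis and vertical below 0.1 rad and linear speed of straightedge below 0.01 m/s); the robot touches nothing.
It fails at once if a dish is touched by the gripper or arm (contact force between any of the fingers, the arm and dish1 above 0.3 N or contact force between any of the fingers, the arm and dish2 above 0.3 N or contact force between any of the fingers, the arm and dish3 above 0.3 N or contact force between any of the fingers, the arm and dish4 above 0.3 N or contact force between any of the fingers, the arm and dish5 above 0.3 N).
It fails at once if a dish is lifted or tipped (more than 8 mm up or about 14 degrees) (angle between any of dish1_centre, dish2_centre, dish3_centre, dish4_centre, dish5_centre's own z axis and vertical above 0.25 rad or height (world z) of any of dish1_centre, dish2_centre, dish3_centre, dish4_centre, dish5_centre above 0.0255 m).
It fails at once if the dishes are pushed over one by one: one is fully in the tray while another's centre is still more than 125 mm short of the tray's open side (y of any of dish1_centre, dish2_centre, dish3_centre, dish4_centre, dish5_centre in the frame of tray above -0.064 m and y of any of dish1_centre, dish2_centre, dish3_centre, dish4_centre, dish5_centre in the frame of tray below -0.22 m).
It fails at once if a bystander (bottle, tally counter, stack of large dishes, timer) is shifted by more than 8 mm or tipped (distance of any of bottle_centre, counter_centre, stack_centre, timer_centre from where it was at the start of the episode above 0.008 m or angle between any of bottle_centre, counter_centre, stack_centre, timer_centre's own z axis and vertical above 0.2 rad).
It also fails if it takes over 69 s, if anything falls off the work surface, if the arm or the gripper's body presses on something with over 40 N, if the wrist force passes 120 N, or if a joint passes its speed limit or range.

## Robot

A 6-joint arm with a two-finger parallel gripper is mounted at the origin on the work surface. World frame = base frame: x ahead of the robot, y to its left, z up, the work surface at z = 0. Lengths are in m, angles in rad, forces in N, time in s.
With the tool pointing down it reaches from about 0.35 to 0.975 m from the base axis. Payload 4.9 kg.
Tool frame: the origin (TCP) lies midway between the tips of the shut fingers; the grasp point (between the pads) lies 19 mm behind it; z points along the fingers, y is the line along which they close (so a half turn about z gives the same grasp; the last joint's range is limited). The gripper opens to 85 mm and grips with 20 to 120 N. Pads are 22 mm wide; open, the fingers measure 114 mm over their backs; the gripper's body (76 mm by 85 mm) begins 54 mm behind the grasp point. The pads swing forward as they close: fully open they stand 13 mm farther back than shut.
Start: joints at [1.049, 0.053, 1.613, -0, 1.476, -0.119], TCP at [0.245, 0.575, 0.231] pointing down, gripper open.
Joint ranges: [-3.01, 3.01], [-1.01, 2.22], [0.06, 2.58], [-1.02, 4.17], [0.09, 2.62], [-3.14, 3.14]. Speed limits (rad/s): [2.57, 2.57, 3.14, 3.14, 3.14, 3.14].

## Interface

Orientations are given as a unit quaternion [w, x, y, z].
In Python, from workcell import observe, get_image, close_job gives the robot as it stands. The module is installed in compiled form; this text tells all that it offers.
- The arm moves only by the tool send_rows, never from a script. Its argument "steps" is text: rows parted by semicolons, each of 4 numbers parted by spaces: the shift along the tool's x, y, z in mm, then the turn about the tool's z in degrees. A call has 1 to 12 rows; each row is the pose to reach, as a shift and turn from the pose commanded when the call began, along the tool's axes at that moment; what a row does not reach only later rows make up. A row lasts 1/10 s, in which the tool goes at most 50 mm and 8.59 degrees, less where a joint would pass 70% of its speed; a pose out of reach is approached as far as the arm can. A call with a gripper value outside its range is refused whole. "claw" is the gripper's target within -1 to 1 (shut at 1, half-way at 0, fully open at -1), set as the call begins (left out, the last holds). The fingers move at their own pace and stop on an object; "squeeze" is the grip in N (left out, the last holds). Time passes only in rows, so rows that repeat a pose let the fingers close. It gives the time, the measured TCP pose, the force, the opening and the grip force at its end, in the units of the state.
- observe(): the state, without advancing time (a new reading comes with each control period).
- get_image(name): name is "scene" or "top" or "wrist"; returns a dict with "frame" (480x640x3 uint8, blue, green, red), "fx", "fy", "cx", "cy" (pixels), "R" (3x3) and "t" (3): a world point X has camera coordinates R X + t; the wrist camera has in their place "T_tool_cam" (4x4, takes a point from camera to tool coordinates, whose origin is the TCP and whose axes are the flange's). Camera axes: x right, y down, z forward; pixel columns grow to the right and rows downward; lengths in m; the calibration is good to about 2 mm. A picture is of the moment at which its call begins: read the wrist's pose just before it. There is no depth.
- close_job(): hands the job in; it is judged then, once.
The state is a dict: "clock": time; "qpos": joint angles; "joint_vel": joint speeds; "tau": joint torques, N m; "tool_pos": TCP position; "tcp_rot": TCP orientation; "contact_force": force on the tool from outside, world axes, zero at the start; "moment": the same for the moment, N m; "gripper_width": finger opening in m; "gripper_force": force on a finger pad.
Only numpy, scipy, OpenCV 4.12 (cv2) and the standard library are available. Lean on these libraries where they do the work, as an engineer would, in place of code of your own. Each camera call takes 0.05 s, during which the arm holds its last target. There are 200 camera calls.

## Working session

There is one attempt and no reset: what is moved stays moved. The work goes in short steps, Python scripts to look and compute and a tool call to move; the robot and the scene stay as the last step left them, time stands still between calls to the robot, and variables do not carry over. Pictures are saved under pics/ and viewed, at most 10 in all, crops included, and the job is handed in when it is done.

Besides the shell and the picture viewer there is one more tool, called after "Request:" as a command line: name --argument value ..., lists and objects as JSON in quotes. send_rows: Moves the arm, as the interface text tells. Its arguments: {"type":"object","properties":{"steps":{"type":"string"},"claw":{"type":"number"},"squeeze":{"type":"number"}},"required":["steps"]}

```bash
mkdir -p pics; python3 - <<'E'
from workcell import *
import cv2,numpy as np,pickle
s=observe();print({k:np.round(v,3).tolist() for k,v in s.items()})
for n in("top","scene"):
    d=get_image(n);cv2.imwrite(f"pics/{n}0.png",d["frame"]);pickle.dump(d,open(n+".pkl","wb"))
    print(n,d["fx"],d["cx"],d["cy"],np.round(d["R"],3).tolist(),np.round(d["t"],3).tolist())
E
```

```text
{'clock': 0.0, 'qpos': [1.049, 0.053, 1.614, -0.0, 1.476, -0.119], 'joint_vel': [0.001, -0.002, -0.001, 0.0, 0.0, 0.0], 'tau': [-0.001, -39.369, -37.017, -0.0, 0.007, -0.0], 'tool_pos': [0.245, 0.574, 0.23], 'tcp_rot': [-0.0, 0.2, 0.98, -0.001], 'contact_force': [-0.524, 0.299, -0.509], 'moment': [-0.015, 0.007, -0.006], 'gripper_force': 0.0, 'gripper_width': 0.086}
top 561.9546186357215 323.09860385710783 238.12075293532362 [[-0.003, -1.0, 0.0], [-0.994, 0.003, -0.105], [0.105, -0.001, -0.994]] [-0.129, 0.533, 1.489]
scene 484.10721616926554 320.8658883526244 233.34046081118274 [[-0.294, 0.956, -0.017], [0.667, 0.192, -0.72], [-0.685, -0.224, -0.694]] [0.274, -0.272, 1.803]
```

View pics/top0.png

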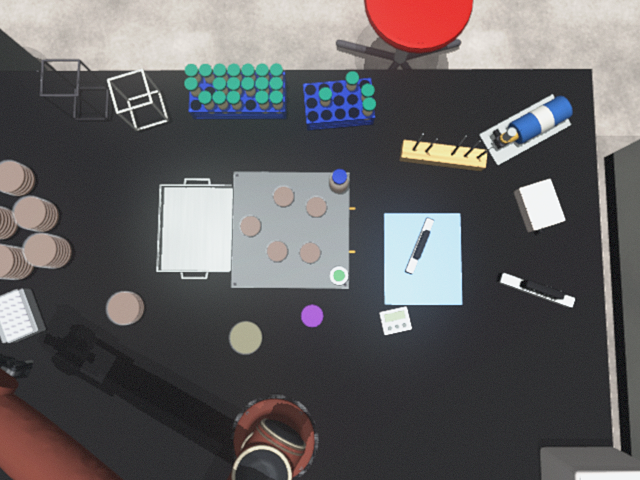

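View pics/scene0.png

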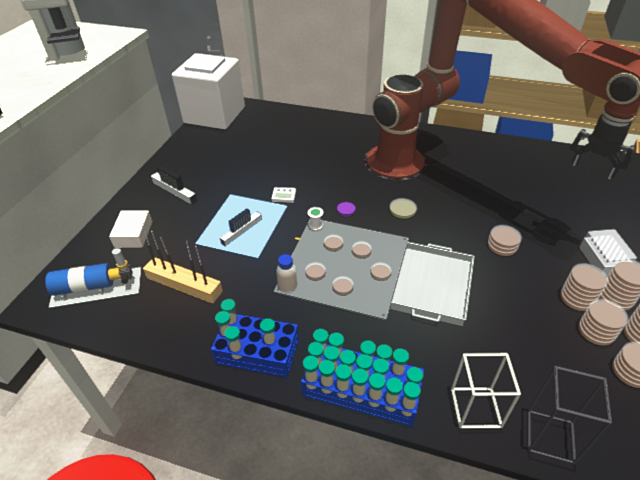

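The top view shows the plate at (292,230) with its tray side on the left. The five agar dishes are at about (284,196), (316,207), (250,226), (277,251) and (310,253). The bottle is at (340,178), the counter at (339,275) and the pad at (423,258).

There are two straightedge candidates: the one on the pad at (420,245), and a longer one on the bare bench at (537,289). The pad one is the smaller, so it is the one meant. The purple disc at (312,316) is a decoy.

```bash
cat > h.py <<'E'
import numpy as np,cv2,pickle
from scipy.spatial.transform import Rotation as Ro
def ray(d,uv,z):
    u,v=uv;r=d["R"].T@np.array([(u-d["cx"])/d["fx"],(v-d["cy"])/d["fy"],1.]);c=-d["R"].T@d["t"]
    return (c+r*(z-c[2])/r[2])[:2]
def proj(d,X):
    p=d["R"]@np.array(X)+d["t"];return np.array([d["fx"]*p[0]/p[2]+d["cx"],d["fy"]*p[1]/p[2]+d["cy"]])
def rot(s): 
    q=s["tcp_rot"];return Ro.from_quat([q[1],q[2],q[3],q[0]]).as_matrix()
def blobs(m,lo,hi):
    n,l,st,c=cv2.connectedComponentsWithStats(m.astype(np.uint8))
    return [(i,st[i,4],c[i],l==i) for i in range(1,n) if lo<st[i,4]<hi]
def rect(mask):
    cs,_=cv2.findContours(mask.astype(np.uint8),0,1);return cv2.minAreaRect(max(cs,key=cv2.contourArea))
def dishes(f,box):
    hsv=cv2.cvtColor(f,cv2.COLOR_BGR2HSV);x0,y0,x1,y1=box
    m=((hsv[...,0]<20)|(hsv[...,0]>170))&(hsv[...,1]>25)&(hsv[...,2]>70)
    k=np.zeros_like(m);k[y0:y1,x0:x1]=m[y0:y1,x0:x1]
    return k
E
python3 - <<'E'
from h import *
d=pickle.load(open("top.pkl","rb"));f=d["frame"];hsv=cv2.cvtColor(f,cv2.COLOR_BGR2HSV)
for n,p in(("dish",(284,196)),("plate",(260,270)),("pad",(400,290)),("bar",(412,264)),("grip",(420,243)),("tray",(195,230)),("bench",(370,200))):print(n,hsv[p[1],p[0]])
m=dishes(f,(225,165,350,290))
for i,a,c,_ in blobs(m,60,2000):print("dish",a,c.round(1),(ray(d,c,.02)*1e3).round(1))
H,S,V=[hsv[...,k].astype(int) for k in range(3)]
pl=(S<40)&(V>90)&(V<170);pl[:,:234]=0;pl[:,352:]=0;pl[:165]=0;pl[292:]=0
r=rect(cv2.morphologyEx(pl.astype(np.uint8),3,np.ones((9,9))));print("plate",r,[(ray(d,p,.01)*1e3).round(1) for p in cv2.boxPoints(r)])
b=(H>90)&(H<115)&(S>30)&(V>150);b[:205]=0;b[310:]=0;b[:,:380]=0;b[:,466:]=0
r=rect(cv2.morphologyEx(b.astype(np.uint8),3,np.ones((25,25))));print("pad",r,[(ray(d,p,.002)*1e3).round(1) for p in cv2.boxPoints(r)])
for nm,mm,z in(("bar",(S<25)&(V>180),.027),("grip",V<70,.071)):
    mm=mm.copy();k=np.zeros_like(mm);k[214:280,402:440]=mm[214:280,402:440];
    if nm=="bar":
        pass
    r=rect(k);print(nm,r,[(ray(d,p,z)*1e3).round(1) for p in cv2.boxPoints(r)],(ray(d,r[0],z)*1e3).round(1))
bl=(H>105)&(H<130)&(S>150);bl[:165]=0;bl[195:]=0;bl[:,:325]=0;bl[:,:].__class__
for i,a,c,_ in blobs(bl,20,600):print("cap",a,c,(ray(d,c,.115)*1e3).round(1))
for n,c,z in(("counter",(339,275.5),.068),("timer",(396,321),.016),("stack",(125,308),.048)):print(n,(ray(d,c,z)*1e3).round(1))
for n,c in(("trayfarL",(159,186)),("trayfarR",(157,272)),("openL",(231,183)),("openR",(231,274))):print(n,(ray(d,c,.032)*1e3).round(1))
a=cv2.resize(f[205:315,380:590],None,fx=3.8,fy=3.8,interpolation=cv2.INTER_CUBIC);cv2.imwrite("pics/crop1.png",a)
E
```

```text
dish [  9  38 181]
plate [ 98  11 181]
pad [ 97  36 244]
bar [105   2 244]
grip [109  55  88]
tray [ 83   4 236]
bench [113  29  70]
dish 118 [338.  186.4] [ 676.3 -172.1]
dish 293 [283.1 196.1] [649.7 -21.8]
dish 291 [315.9 206.7] [ 620.1 -111.4]
dish 293 [250.1 225.9] [567.8  67.8]
dish 301 [276.8 250.9] [499.5  -5.4]
dish 296 [309.7 252.4] [495.1 -94.3]
plate ((291.4999694824219, 229.49996948242188), (116.99998474121094, 114.99998474121094), 90.0) [array([722.4, 115.2]), array([ 721.4, -203.1]), array([ 398.8, -200.5]), array([399.8, 110.9])]
pad ((423.0, 258.5), (91.0, 78.0), 90.0) [array([ 604.9, -299.1]), array([ 604.2, -514.4]), array([ 354.8, -507.2]), array([ 355.4, -295.5])]
bar ((411.7069091796875, 264.4827575683594), (7.984899520874023, 15.969799041748047), 21.801410675048828) [array([ 445.2, -350.6]), array([ 485. , -367.3]), array([ 477. , -387.1]), array([ 437.1, -370.4])] [ 461.  -368.8]
grip ((417.0, 258.0), (0.0, 0.0), 0.0) [array([ 475.4, -376. ]), array([ 475.4, -376. ]), array([ 475.4, -376. ]), array([ 475.4, -376. ])] [ 475.4 -376. ]
cap 166 [339.10240964 175.90963855] [ 684.7 -172.4]
counter [ 430.5 -171.9]
timer [ 310.2 -325.5]
stack [347.7 390.8]
trayfarL [676.5 315.1]
trayfarR [442.8 314. ]
openL [684.2 119.4]
openR [436.8 115.9]
```

View pics/crop1.png

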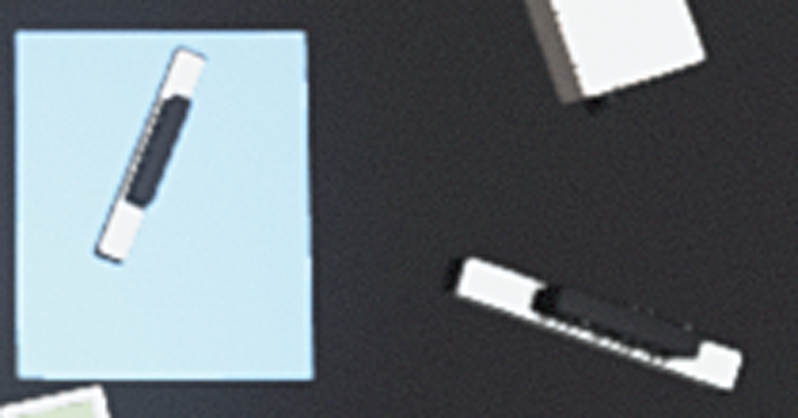

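The crop shows the pad straightedge at about (420,246), roughly 215 crop px long. The bench one at (537,289) is about 290 px, so the pad one is confirmed as the smaller.

```bash
cat >> h.py <<'E'
def mv(s,wx,wy,wz,yaw=None):
    "tool-frame shift (mm) and turn (deg) from state to world target mm"
    R=rot(s);dl=R.T@(np.array([wx,wy,wz])-np.array(s["tool_pos"])*1e3)
    y=np.degrees(np.arctan2(R[1,0],R[0,0]));t=0 if yaw is None else -((yaw-y+180)%360-180)
    return dl.round(1),round(t,1)
E
python3 - <<'E'
from h import *;from workcell import observe
d=pickle.load(open("top.pkl","rb"));f=d["frame"];hsv=cv2.cvtColor(f,cv2.COLOR_BGR2HSV)
H,S,V=[hsv[...,k].astype(int) for k in range(3)]
k=np.zeros(V.shape,bool);k[216:278,400:440]=((S<22)|(V<200))[216:278,400:440]
r=rect(k);b=cv2.boxPoints(r);print("whole",r,b.round(1).tolist())
a,e=ray(d,(430.5,218.7),.027)*1e3,ray(d,(408.9,272.9),.027)*1e3
print(a,e,np.hypot(*(a-e)),(a+e)/2,np.degrees(np.arctan2(*(a-e)[::-1])))
# grip top
k=np.zeros(V.shape,bool);k[216:278,400:440]=(V<150)[216:278,400:440]
r=rect(k);q=[ray(d,p,.071)*1e3 for p in cv2.boxPoints(r)];print("grip",r,(ray(d,r[0],.071)*1e3).round(1),np.round(q,0).tolist())
# second view
s=pickle.load(open("scene.pkl","rb"))
print("scene proj grip top ends", [proj(s,[*( (a+e)/2+ t*(a-e)/4)/1e3 ,.071]).round(1) for t in(-1,1)])
st=observe();print(mv(st,560,100,230,158),mv(st,*((a+e)/2),180,158))
E
```

```text
whole ((419.362060546875, 245.84481811523438), (9.470462799072266, 59.23680877685547), 21.801406860351562) [[404.0, 271.6000061035156], [426.0, 216.60000610351562], [434.79998779296875, 220.10000610351562], [412.79998779296875, 275.1000061035156]]
[ 585.13667228 -422.27004567] [ 438.45191042 -360.85913746] 159.0211275671063 [ 511.79429135 -391.56459156] -22.71706611481742
grip ((420.55169677734375, 244.1206817626953), (7.799203872680664, 31.011119842529297), 21.801410675048828) [ 511.8 -386.1] [[478.0, -361.0], [554.0, -393.0], [546.0, -411.0], [470.0, -380.0]]
scene proj grip top ends [array([248.3, 208. ]), array([229.4, 221.4])]
(array([-476. , -312.9,    0.7]), np.float64(-1.1)) (array([-624.4, -784. ,   51.5]), np.float64(-1.1))
```

Request:
send_rows --steps "-40 -26 0 -0.6;-80 -52 0 -0.6;-120 -78 0 -0.6;-160 -105 0 -0.6;-200 -131 0 -0.6;-240 -157 0 -0.6;-280 -184 0 -0.6;-320 -210 0 -0.6;-360 -236 0 -0.6;-400 -263 0 -0.6;-440 -290 0 -0.6;-476 -313 0 -0.6" --claw -1

```text
clock: 1.3
tool_pos: [0.5608, 0.0982, 0.2308]
tcp_rot: [-0.0, 0.195, 0.981, -0.0]
contact_force: [0.4, 0.3, 0.4]
gripper_width: 0.0854
gripper_force: 0.0
```

Request:
send_rows --steps "-12 -40 2 0;-25 -80 5 0;-37 -120 10 0;-50 -160 15 0;-62 -200 20 0;-74 -238 25 0;-86 -277 30 0;-99 -316 35 0;-111 -355 40 0;-123 -394 45 0;-136 -434 50 0;-148 -472 50 0"

```text
clock: 2.5
tool_pos: [0.5154, -0.3935, 0.1796]
tcp_rot: [-0.001, 0.195, 0.981, 0.001]
contact_force: [0.9, -0.0, 0.5]
gripper_width: 0.0856
gripper_force: 0.0
```

```bash
python3 - <<'E'
from h import *;from workcell import *
s=observe();print(s["clock"],np.round(s["tool_pos"],4),mv(s,512,-390,130,157.5))
d=get_image("wrist");cv2.imwrite("pics/w1.png",d["frame"])
# project expected grip-top corners through wrist cam
T=np.array(d["T_tool_cam"]);R=rot(s);p=np.array(s["tool_pos"])
Rc=R@T[:3,:3];tc=R@T[:3,3]+p
d["R"]=Rc.T;d["t"]=-Rc.T@tc;pickle.dump(d,open("wrist.pkl","wb"))
a=np.radians(-22.5)
for t in(-40,40):print(proj(d,[.512+t*np.cos(a)/1e3,-.390+t*np.sin(a)/1e3,.071]))
E
```

```text
2.5 [ 0.5154 -0.3935  0.1796] (array([ 4.4,  1.9, 49.6]), np.float64(0.0))
[327.60363894 164.88485614]
[327.3340463  293.13414538]
```

View pics/w1.png

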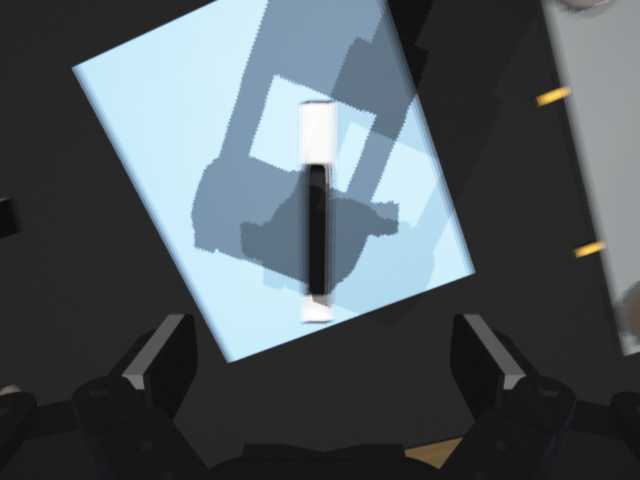

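The wrist view shows the bar upright in the image, so its yaw is right. The grip-top centre is at about (318,229), a few mm from where I expected it.

```bash
python3 - <<'E'
from h import *;from workcell import *
d=pickle.load(open("wrist.pkl","rb"));s=observe()
g=ray(d,(318,229),.071)*1e3;b=ray(d,(317.7,212),.027)*1e3;print(g,b)
print("bar ends",ray(d,(317.5,101),.027)*1e3,ray(d,(317.5,322),.027)*1e3)
print(s["tool_pos"],mv(s,*g,33,157.5),mv(s,*((g+b)/2),33,157.5))
E
```

```text
[ 508.22078517 -394.61673341] [ 507.08657061 -394.8706019 ]
bar ends [ 438.84505948 -366.40241131] [ 585.24131468 -427.80019602]
[ 0.51435589 -0.3992325   0.18003765] (array([  7.4,   2.4, 147. ]), np.float64(-0.2)) (array([  7.9,   2.1, 147. ]), np.float64(-0.2))
```

```bash
cat >> h.py <<'E'
def wrist():
    from workcell import observe,get_image
    s=observe();d=get_image("wrist");T=np.array(d["T_tool_cam"]);R=rot(s)
    Rc=R@T[:3,:3];tc=R@T[:3,3]+np.array(s["tool_pos"]);d["R"]=Rc.T;d["t"]=-Rc.T@tc
    return s,d
E
python3 - <<'E'
from h import *
s,d=wrist();g=cv2.cvtColor(d["frame"],cv2.COLOR_BGR2HSV)
m=(g[...,1]<20)&(g[...,2]>200);k=np.zeros_like(m);k[80:350,270:370]=m[80:350,270:370]
ys,xs=np.where(k);print(xs.min(),xs.max(),ys.min(),ys.max())
r=(120,140,150,310);
for q in r:
    c=np.where(k[q])[0];print(q,c.min() if len(c) else 0,c.max() if len(c) else 0)
e=[ray(d,((xs.min()+xs.max())/2,v),.027)*1e3 for v in(ys.min(),ys.max())];c=(e[0]+e[1])/2
print(s["tool_pos"],e,c,np.hypot(*(e[0]-e[1])),mv(s,*c,33,157.5))
E
```

```text
318 348 99 316
120 318 347
140 318 347
150 318 347
310 318 343
[ 0.51435589 -0.3992325   0.18003765] [array([ 440.64624908, -362.81905203]), array([ 584.25275373, -422.01709808])] [ 512.44950141 -392.41807506] 155.32944612429554 (array([  4.3,   6.1, 147. ]), np.float64(-0.2))
```

Request:
send_rows --steps "4 5.5 20 0;4 5.5 50 0;4 5.5 85 0;4 5.5 115 0;4 5.5 135 0;4 5.5 146 0;4 5.5 146 0;4 5.5 146 0"

```text
clock: 3.4
tool_pos: [0.5155, -0.3858, 0.0363]
tcp_rot: [0.001, 0.195, 0.981, -0.0]
contact_force: [0.1, -0.3, -0.2]
gripper_width: 0.0852
gripper_force: 0.0
```

Request:
send_rows --steps "0 0 0 0;0 0 0 0;0 0 0 0;0 0 0 0;0 0 0 0;0 0 0 0;0 0 0 0;0 0 0 0;0 0 0 0;0 0 0 0" --claw 1 --squeeze 60

```text
clock: 4.4
tool_pos: [0.5152, -0.386, 0.0358]
tcp_rot: [0.0, 0.195, 0.981, -0.0]
contact_force: [-0.4, -0.7, 4.0]
gripper_width: 0.015
gripper_force: 59.3
```

Request:
send_rows --steps "0 0 -20 0;0 0 -50 0;0 0 -90 0;10 15 -120 0;35 50 -130 7.5;60 86 -130 15;85 122 -130 22.5;110 158 -130 30;135 194 -130 37.5;160 230 -130 45;180 260 -130 52.5;200 286 -130 60"

```text
clock: 5.6
tool_pos: [0.438, -0.043, 0.1639]
tcp_rot: [-0.001, 0.661, 0.75, -0.0]
contact_force: [-0.1, 0.0, -1.7]
gripper_width: 0.0154
gripper_force: 58.7
```

Request:
send_rows --steps "0 0 0 7.5;0 0 0 7.5;0 0 0 7.5;0 0 0 7.5"

```text
clock: 6.0
tool_pos: [0.4393, -0.0454, 0.1649]
tcp_rot: [-0.0, 0.707, 0.708, -0.0]
contact_force: [0.4, -0.4, -1.4]
gripper_width: 0.0153
gripper_force: 58.7
```

```bash
python3 - <<'E'
from h import *
from workcell import *
s,d=wrist();t=get_image("top");cv2.imwrite("pics/t2.png",t["frame"][150:330,140:380]);cv2.imwrite("pics/w2.png",d["frame"])
g=cv2.cvtColor(d["frame"],cv2.COLOR_BGR2HSV)
print(s["tool_pos"],mv(s,440,-45,166,90))
a=cv2.resize(t["frame"][150:310,140:440],None,fx=1.6,fy=1.6);b=cv2.resize(d["frame"],None,fx=.5,fy=.5)
o=np.zeros((256+240,480,3),np.uint8);o[:256,:480]=a;o[256:,:320]=b;cv2.imwrite("pics/c2.png",o)
E
```

```text
[ 0.43928849 -0.04539786  0.16487003] (array([ 0.4,  0.7, -1.1]), np.float64(0.1))
```

View pics/c2.png

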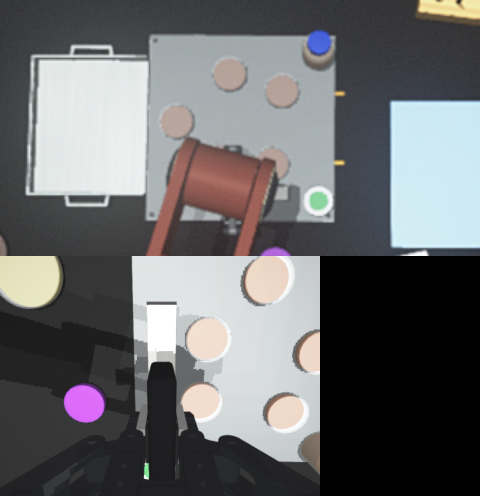

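The bar is held level. In the wrist view its +y end is at about (324,96). All five dishes are undisturbed.

```bash
python3 - <<'E'
from h import *
s,d=wrist();g=cv2.cvtColor(d["frame"],cv2.COLOR_BGR2HSV)
print(g[80:112:2,324,2].tolist());r=g[150,270:380];w=np.where((r[:,2]>235))[0]+270;print(w.min(),w.max())
for v in(92,96,98):print(v,(ray(d,(324,v),.156)*1e3).round(1))
m=(g[...,1]>50)&(g[...,2]>120)&((g[...,0]<20)|(g[...,0]>172));m[:,:340]=0
for i,a,c,_ in blobs(m,800,20000):print(a,c.round(),(ray(d,c,.02)*1e3).round(1))
E
```

```text
[228, 228, 228, 228, 228, 212, 100, 92, 98, 252, 255, 255, 255, 255, 255, 255]
295 379
92 [439.4  33.1]
96 [439.4  31.8]
98 [439.4  31.2]
```

Request:
send_rows --steps "0 0 30 0;0 0 70 0;0 0 100 0;0 0 114 0;0 0 119 0;0 0 119 0;0 6 119 0;0 10 119 0;0 14 119 0;0 18 119 0;0 22 119 0;0 26 119 0"

```text
clock: 7.35
tool_pos: [0.4658, -0.0449, 0.0464]
tcp_rot: [-0.0, 0.707, 0.707, -0.0]
contact_force: [-1.1, 0.7, -1.4]
gripper_width: 0.0152
gripper_force: 58.7
```

Request:
send_rows --steps "0 1 0 0;0 1 0 0;0 -10 0 0;0 -10 -40 0;0 -5 -80 0;0 0 -120 0"

```text
clock: 7.95
tool_pos: [0.464, -0.0447, 0.167]
tcp_rot: [-0.001, 0.707, 0.707, -0.0]
contact_force: [0.5, 1.1, -2.4]
gripper_width: 0.0153
gripper_force: 58.9
```

Request:
send_rows --steps "8 40 0 0;16 80 0 0;24 120 0 0;32 160 0 0;40 200 0 0;45 240 0 0;45 240 0 0;45 240 40 0;45 240 80 0;45 240 110 0;45 240 120 0;45 240 120 0"

```text
clock: 9.15
tool_pos: [0.7039, -0.0, 0.0459]
tcp_rot: [-0.001, 0.707, 0.707, -0.001]
contact_force: [0.1, 0.6, -0.8]
gripper_width: 0.0154
gripper_force: 59.6
```

Request:
send_rows --steps "0 -6 0 0;0 -12 0 0;0 -17 0 0;0 -22 0 0;0 -27 0 0;0 -32 0 0;0 -37 0 0;0 -41 0 0;0 -45 0 0;0 -45 0 0;0 -35 0 0;0 -35 -40 0"

```text
clock: 10.35
tool_pos: [0.6668, 0.0005, 0.0794]
tcp_rot: [-0.005, 0.707, 0.707, -0.004]
contact_force: [0.1, 0.1, -1.9]
gripper_width: 0.0153
gripper_force: 59.7
```

Request:
send_rows --steps "0 0 -40 0;0 0 -80 0;-10 -10 -85 -8;-30 -20 -85 -16;-50 -35 -85 -24;-70 -50 -85 -32;-90 -65 -85 -40;-110 -80 -85 -48;-130 -95 -85 -56;-145 -105 -85 -64;-155 -112 -85 -72;-162 -116 -85 -80"

```text
clock: 11.55
tool_pos: [0.5548, -0.1631, 0.1717]
tcp_rot: [0.0, 0.085, 0.996, -0.0]
contact_force: [1.0, 0.4, -1.5]
gripper_width: 0.0152
gripper_force: 59.7
```

Request:
send_rows --steps "0 0 0 -5;0 0 0 -10;0 0 0 -10;0 0 0 -10;0 0 0 -10;0 0 0 -10"

```text
clock: 12.15
tool_pos: [0.5546, -0.1619, 0.1713]
tcp_rot: [0.0, 0.0, 1.0, -0.0]
contact_force: [-0.6, -0.6, -0.5]
gripper_width: 0.0152
gripper_force: 59.7
```

```bash
python3 - <<'E'
from h import *
from workcell import *
s,d=wrist();t=get_image("top")
print(s["tool_pos"],mv(s,554,-162,46,180))
m=dishes(t["frame"],(225,165,350,290))
for i,a,c,_ in blobs(m,60,2000):print("top",a,c.round(1),(ray(t,c,.02)*1e3).round(1))
a=cv2.resize(t["frame"][150:310,140:440],None,fx=1.6,fy=1.6);b=cv2.resize(d["frame"],None,fx=.6,fy=.6)
o=np.zeros((256+288,480,3),np.uint8);o[:256,:480]=a;o[256:,:384]=b;cv2.imwrite("pics/c3.png",o)
g=cv2.cvtColor(d["frame"],cv2.COLOR_BGR2HSV)
m=(g[...,1]>45)&(g[...,2]>120)&((g[...,0]<20)|(g[...,0]>172))
for i,a,c,_ in blobs(m,800,20000):print(a,c.round(),(ray(d,c,.02)*1e3).round(1))
E
```

```text
[ 0.55464949 -0.16186497  0.17133499] (array([ 7.000e-01, -1.000e-01,  1.253e+02]), np.float64(-0.0))
top 301 [283.1 207.3] [618.7 -21.9]
top 293 [250.1 225.9] [568.   67.8]
5020 [421. 151.] [505.6 -97. ]
4997 [553. 151.] [505.5  -8.3]
1704 [626. 244.] [571.   53.2]
3597 [508. 304.] [617.6 -24.9]
2711 [394. 301.] [ 614.7 -109.9]
```

View pics/c3.png

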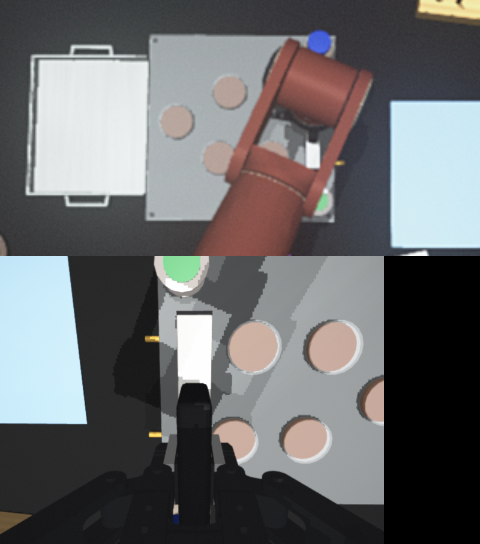

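Request:
send_rows --steps "0 0 40 0;0 0 80 0;0 0 110 0;0 0 122 0;0 0 125 0;0 0 125 0;0 4 125 0;0 8 125 0;0 12 125 0;0 16 125 0;0 20 125 0;0 25 125 0"

```text
clock: 13.45
tool_pos: [0.5545, -0.1365, 0.0464]
tcp_rot: [0.0, -0.0, 1.0, -0.0]
contact_force: [-0.5, -0.4, -0.3]
gripper_width: 0.0152
gripper_force: 59.8
```

Request:
send_rows --steps "0 5 0 0;0 10 0 0;0 15 0 0;0 20 0 0;0 25 0 0;0 30 0 0;0 35 0 0;0 40 0 0;0 45 0 0;0 50 0 0;0 55 0 0;0 60 0 0"

```text
clock: 14.65
tool_pos: [0.5545, -0.0765, 0.0463]
tcp_rot: [0.0, -0.0, 1.0, -0.0]
contact_force: [0.1, -0.4, -1.4]
gripper_width: 0.0153
gripper_force: 59.8
```

Request:
send_rows --steps "0 5 0 0;0 10 0 0;0 15 0 0;0 20 0 0;0 25 0 0;0 30 0 0;0 35 0 0;0 40 0 0;0 45 0 0;0 50 0 0;0 55 0 0;0 60 0 0"

```text
clock: 15.85
tool_pos: [0.5544, -0.0165, 0.0463]
tcp_rot: [-0.0, -0.0, 1.0, -0.0]
contact_force: [0.2, -0.1, -2.7]
gripper_width: 0.0155
gripper_force: 59.8
```

```bash
cat > look.py <<'E'
from h import *
from workcell import *
import sys
s,d=wrist();t=get_image("top")
print(s["clock"],s["tool_pos"])
g=cv2.cvtColor(d["frame"],cv2.COLOR_BGR2HSV)
m=(g[...,1]>45)&(g[...,2]>120)&((g[...,0]<20)|(g[...,0]>172))
for i,a,c,_ in blobs(m,800,20000):print("w",a,c.round(),(ray(d,c,.02)*1e3).round(1))
for i,a,c,_ in blobs(dishes(t["frame"],(155,165,350,290)),60,2000):print("top",a,c.round(1),(ray(t,c,.02)*1e3).round(1))
a=cv2.resize(t["frame"][150:310,140:440],None,fx=1.6,fy=1.6);b=cv2.resize(d["frame"],None,fx=.6,fy=.6)
o=np.zeros((256+288,480,3),np.uint8);o[:256,:480]=a;o[256:,:384]=b;cv2.imwrite(sys.argv[1],o)
E
python3 look.py pics/c4.png
```

```text
15.85 [ 0.55442165 -0.01647655  0.04631148]
w 14381 [424. 175.] [505.   22.2]
w 14180 [575. 175.] [504.9  81.4]
w 10546 [520. 315.] [565.   67.8]
w 1244 [564. 403.] [609.6  93.6]
top 118 [337.7 186.1] [ 677.  -171.3]
```

View pics/c4.png

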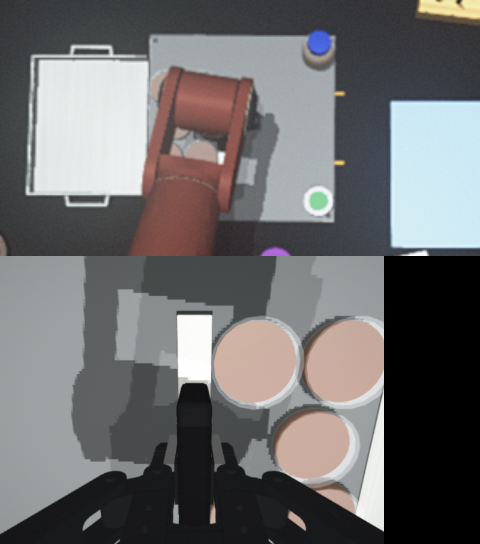

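The group is moving in formation: two neat columns with the middle dish between them. I'll push it on into the tray.

Request:
send_rows --steps "0 5 0 0;0 10 0 0;0 15 0 0;0 20 0 0;0 25 0 0;0 30 0 0;0 35 0 0;0 40 0 0;0 45 0 0;0 50 0 0;0 55 0 0;0 60 0 0"

```text
clock: 17.15
tool_pos: [0.5544, 0.0435, 0.0463]
tcp_rot: [0.0, -0.0, 1.0, -0.0]
contact_force: [0.5, -1.5, -1.4]
gripper_width: 0.0154
gripper_force: 59.8
```

Request:
send_rows --steps "0 5 0 0;0 10 0 0;0 15 0 0;0 20 0 0;0 25 0 0;0 30 0 0;0 35 0 0;0 40 0 0;0 45 0 0;0 50 0 0;0 55 0 0;0 60 0 0"

```text
clock: 18.35
tool_pos: [0.5543, 0.1035, 0.0462]
tcp_rot: [-0.0, -0.0, 1.0, 0.0]
contact_force: [-0.1, -0.0, -1.5]
gripper_width: 0.0152
gripper_force: 59.7
```

Request:
send_rows --steps "0 4 0 0;0 8 0 0;0 12 0 0;0 16 0 0;0 20 0 0;0 22 0 0;0 22 0 0;0 22 0 0"

```text
clock: 19.15
tool_pos: [0.5544, 0.1252, 0.0464]
tcp_rot: [0.0, -0.0, 1.0, 0.0]
contact_force: [-0.0, 0.3, -0.5]
gripper_width: 0.0151
gripper_force: 59.7
```

```bash
python3 look.py pics/c5.png
```

```text
19.15 [0.55441949 0.12520363 0.04636386]
w 13863 [574. 173.] [504.3 222.7]
w 14048 [424. 175.] [504.7 164. ]
w 8735 [423. 307.] [561.1 167.5]
w 1127 [563. 403.] [609.4 234.8]
top 116 [337.8 186.4] [ 676.1 -171.6]
```

View pics/c5.png

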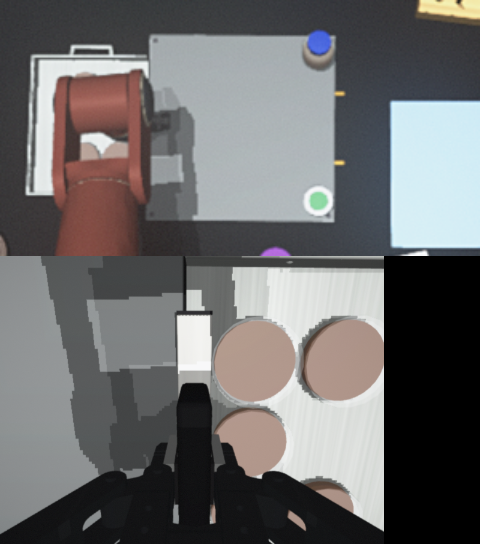

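The wrist view shows the dishes lying in the tray ahead of the bar. I'll check the margin at the plate edge seam, at about (308,30).

```bash
python3 - <<'E'
from h import *
s,d=wrist();g=cv2.cvtColor(d["frame"],cv2.COLOR_BGR2GRAY)
print(g[30,290:330].tolist());print("edge y",[(ray(d,(c,30),.009)*1e3).round(1) for c in(304,308,312)])
E
```

```text
[71, 70, 70, 68, 70, 70, 71, 69, 69, 71, 69, 70, 69, 67, 59, 48, 33, 19, 14, 19, 39, 85, 103, 105, 105, 106, 104, 104, 103, 106, 107, 107, 107, 106, 106, 107, 108, 107, 107, 106]
edge y [array([451.2, 117. ]), array([451.2, 118.6]), array([451.2, 120.1])]
```

Request:
send_rows --steps "0 3 0 0;0 6 0 0;0 8 0 0;0 8 0 0;0 8 0 0;0 8 0 0"

```text
clock: 19.9
tool_pos: [0.5544, 0.1332, 0.0463]
tcp_rot: [-0.0, -0.0, 1.0, 0.0]
contact_force: [0.9, 0.3, -1.0]
gripper_width: 0.0149
gripper_force: 59.7
```

Request:
send_rows --steps "0 -5 0 0;0 -15 0 0;0 -35 0 0;0 -55 -20 0;0 -75 -60 0;0 -95 -100 0;10 -130 -125 0;20 -170 -125 0;30 -210 -125 0;40 -250 -125 0;50 -290 -125 0;60 -330 -125 0"

```text
clock: 21.1
tool_pos: [0.4934, -0.1991, 0.1714]
tcp_rot: [0.0, 0.0, 1.0, -0.0]
contact_force: [0.6, 0.0, -2.1]
gripper_width: 0.0153
gripper_force: 59.7
```

Request:
send_rows --steps "5 -40 0 0;10 -80 0 0;15 -120 0 0;15 -160 0 0;15 -190 10 0;15 -203 30 0;15 -203 60 0;15 -203 90 0;15 -203 115 0;15 -203 127 0;15 -203 131 0;15 -203 131 0"

```text
clock: 22.3
tool_pos: [0.4795, -0.4003, 0.0406]
tcp_rot: [0.0, -0.0, 1.0, -0.0]
contact_force: [-0.4, -0.3, -1.0]
gripper_width: 0.0151
gripper_force: 59.8
```

Request:
send_rows --steps "0 0 1 0;0 0 2 0;0 0 3 0;0 0 3 0"

```text
clock: 22.7
tool_pos: [0.4798, -0.4001, 0.0378]
tcp_rot: [0.0, -0.0, 1.0, -0.0]
contact_force: [0.0, -0.6, -1.2]
gripper_width: 0.0154
gripper_force: 59.8
```

Request:
send_rows --steps "0 0 0.7 0;0 0 1.4 0;0 0 1.4 0;0 0 1.4 0"

```text
clock: 23.1
tool_pos: [0.4796, -0.3999, 0.0359]
tcp_rot: [-0.0, -0.0, 1.0, 0.0]
contact_force: [-0.5, 0.0, -1.5]
gripper_width: 0.0153
gripper_force: 59.8
```

Request:
send_rows --steps "0 0 0.6 0;0 0 0.6 0;0 0 0.6 0"

```text
clock: 23.4
tool_pos: [0.4797, -0.4, 0.0357]
tcp_rot: [0.0, -0.0, 1.0, -0.0]
contact_force: [-0.7, 1.5, 2.0]
gripper_width: 0.0156
gripper_force: 60.2
```

Request:
send_rows --steps "0 0 0 0;0 0 0 0;0 0 0 0;0 0 0 0;0 0 0 0;0 0 0 0;0 0 0 0;0 0 0 0" --claw -1

```text
clock: 24.2
tool_pos: [0.4796, -0.4, 0.0353]
tcp_rot: [0.0, -0.0, 1.0, -0.0]
contact_force: [-1.0, 0.5, 0.1]
gripper_width: 0.0851
gripper_force: 0.0
```

Request:
send_rows --steps "0 0 -10 0;0 0 -30 0;0 0 -60 0;0 0 -100 0;0 0 -140 0;0 0 -180 0;0 0 -180 0;0 0 -180 0"

```text
clock: 25.0
tool_pos: [0.4802, -0.4005, 0.2179]
tcp_rot: [0.001, -0.0, 1.0, -0.001]
contact_force: [-0.2, 0.3, -0.2]
gripper_width: 0.0856
gripper_force: 0.0
```

```bash
python3 look.py pics/c6.png
```

```text
25.0 [ 0.4802117  -0.40054175  0.21787317]
top 119 [337.8 186.3] [ 676.6 -171.6]
top 287 [189.5 204.6] [626.9 233.8]
top 290 [211.4 205.1] [625.5 174.1]
top 290 [211.  226.9] [565.5 174. ]
top 294 [188.8 249.1] [505.2 233.2]
top 291 [210.7 248.7] [506.  173.8]
```

View pics/c6.png

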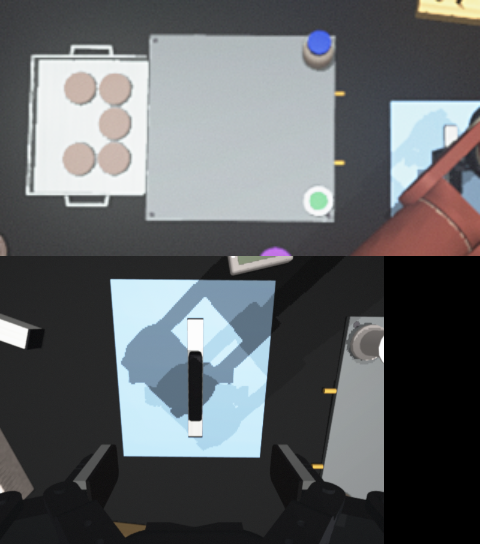

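All five dishes are flat in the tray, the straightedge stands on the pad, and the bystanders haven't moved. I'm handing the job in.

```bash
python3 -c "
from workcell import *
print(close_job())"
```

```text
the job is handed in; nothing more can be done
None
```

The job is handed in, with no verdict returned: all five dishes lie in the tray after one group push, the straightedge stands released on the blue pad, and the bottle and counter look unmoved at about 25 s of the 69 s allowed.

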